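# Nest the rinsed metal cups upside down in the drying dish

### The arm

A 6-joint arm with a two-finger parallel gripper is mounted at the origin on the work surface. World frame = base frame: x ahead of the robot, y to its left, z up, the work surface at z = 0. Lengths are in m, angles in rad, forces in N, time in s.
With the tool pointing down it reaches from about 0.25 to 0.85 m from the base axis. Payload 12.5 kg.
Tool frame: the origin (TCP) lies at the centre of the arm's flange, where the gripper is bolted on; the fingertips stand manip.nose_length ahead of it and the grasp point (between the pads) lies 167 mm ahead of it (manip.nose_length is the distance from the TCP to the fingertips, in m); z points along the fingers, y is the direction in which the jaws open and shut (so a half turn about z gives the same grasp; the last joint's range is limited). The gripper opens to 93 mm and grips with 3 to 60 N. Pads are 15 mm wide; open, the fingers measure 128 mm over their backs; the gripper's body (75 mm by 188 mm) begins 65 mm behind the grasp point.
Start: joints at [-1.253, 0.351, 1.652, -0, 1.139, -0.085], TCP at [0.216, -0.506, 0.405] pointing down, gripper open.
Joint ranges: [-2.75, 2.75], [-0.79, 2.1], [0.01, 2.65], [-1.57, 4.71], [0.07, 3.14], [-2.87, 2.87]. Speed limits (rad/s): [2.22, 2.22, 2.79, 3.14, 3.14, 3.14].

### API

Orientations are given as [roll, pitch, yaw] about the fixed x, y, z axes, in that order (R = Rz(yaw) Ry(pitch) Rx(roll)).
In Python, from rig import manip, vision gives the robot as it stands.
- The arm moves only by the tool jog_arm, never from a script. Its argument "plan" is a list of rows, each a list of 3 entries, a list of its own where there are three numbers: the turn, a rotation vector about the tool's x, y, z in rad, then the shift along the tool's x, y, z in mm, then the closure in counts, from 0 (fully open) to 255 (shut). In form: [[[rx, ry, rz], [x, y, z], fingers], ...]. A call has 1 to 8 rows; each row is the pose to reach, as a shift and turn from the pose commanded when the call began, along the tool's axes at that moment; what a row does not reach only later rows make up. A row lasts 1/12 s, in which the tool goes at most 41.7 mm and 7.16 degrees, less where a joint would pass 70% of its speed; a pose out of reach is approached as far as the arm can. A call with a gripper value outside its range is refused whole. The fingers move at their own pace and stop on an object; "newtons" is the grip in N (left out, the last holds). Time passes only in rows, so rows that repeat a pose let the fingers close. It gives the time, the measured TCP pose, the force and the opening at its end, in the units of the state.
- manip.get_obs(): the state, without advancing time (a new reading comes with each control period).
- vision.read_camera(name): name is "scene" or "top"; returns (picture, depth): 420x560x3 uint8, blue, green, red; 420x560 float32, m along the optical axis (not along the pixel's ray), 0 where there is no reading.
- vision.get_calibration(name): a dict with "mtx" (3x3 intrinsics, pixels), "distortion" ([k1, k2, p1, p2, k3] as OpenCV has them; the pictures are not rectified), "origin" and "rotation" of the camera in the world. Camera axes: x right, y down, z forward; pixel columns grow to the right and rows downward; lengths in m; the calibration is good to about 2 mm. A picture is of the moment at which its call begins. get_calibration takes no time and is no camera call.
- manip.sign_off(): hands the job in, once; it reports no verdict.
The state is a dict: "t": time; "qpos": joint angles; "joint_velocities": joint speeds; "effort": joint torques, N m; "position": TCP position; "eef_rot": TCP orientation; "contact_force": force on the tool from outside, world axes, zero at the start; "moment": the same for the moment, N m; "gripper_width": opening from 0.0 (shut) to 1.0 (fully open).
Only numpy, scipy, OpenCV 4.12 (cv2) and the standard library are available. Lean on these libraries where they do the work, as an engineer would, in place of code of your own. Each camera call takes 0.05 s, during which the arm holds its last target.

### The job

Put the four rinsed metal cups away in the round dish, upside down as they are and one inside the other: the smallest goes in first, then each next larger cup is set over it, until the largest covers them all. Every cup must end standing flat, mouth down, on the floor of the round dish; leave the square tray, the sharps pot, the roll of tape and the jar alone.

Things in the scene. Friction and masses are not known exactly. Their poses are not given: they have to be found in the camera images.
- cup1_c (a point): the smallest of four plain light-grey metal cups: a straight round cup 26 mm across outside and 32 mm tall, wall 2.5 mm (so 21 mm across inside) and bottom 3 mm thick, standing upside down (mouth on the counter, closed bottom on top). The point is its centre, half-way up (16 mm above its mouth rim); z points up, out of the closed bottom.
- cup2_c (a point): the second smallest of four plain light-grey metal cups: a straight round cup 40 mm across outside and 44 mm tall, wall 2.5 mm (so 35 mm across inside) and bottom 3 mm thick, standing upside down (mouth on the counter, closed bottom on top). The point is its centre, half-way up (22 mm above its mouth rim); z points up, out of the closed bottom.
- cup3_c (a point): the second largest of four plain light-grey metal cups: a straight round cup 54 mm across outside and 56 mm tall, wall 2.5 mm (so 49 mm across inside) and bottom 3 mm thick, standing upside down (mouth on the counter, closed bottom on top). The point is its centre, half-way up (28 mm above its mouth rim); z points up, out of the closed bottom.
- cup4_c (a point): the largest of four plain light-grey metal cups: a straight round cup 68 mm across outside and 68 mm tall, wall 2.5 mm (so 63 mm across inside) and bottom 3 mm thick, standing upside down (mouth on the counter, closed bottom on top). The point is its centre, half-way up (34 mm above its mouth rim); z points up, out of the closed bottom.
- dish: the round white dish, fixed to the counter, 156 mm across outside at the rim and 10 mm high, flat inside floor about 148 mm across and 3 mm above the counter. Origin: centre of its underside, on the counter; z up.
- tray: the square white tray, 140 mm a side and 10 mm high, fixed to the counter; stays empty. Origin: centre of its underside; z up.
- sharps: bystander: a yellow sharps pot with a white lid, 90 mm across and 103 mm tall. Origin: centre of its underside; z up.
- tape: bystander: a roll of paper tape lying flat, 68 mm across, 24 mm high. Origin: centre of its underside; z up.
- jar: bystander: a clear jar with a red cap, 52 mm across, 75 mm tall. Origin: centre of its underside; z up.

How it is judged:
By the outcome, as a careful person would: the job done as asked, in the order asked, and still so for the second after the job is handed in, with the robot touching nothing.
It also fails if it takes over 106 s, if anything falls off the work surface, if the arm or the gripper's body presses on something with over 40 N, if the wrist force passes 120 N, or if a joint passes its speed limit or range.

## Working session

There is one attempt and no reset: what is moved stays moved. The work goes in short steps, Python scripts to look and compute and a tool call to move; the robot and the scene stay as the last step left them, time stands still between calls to the robot, and variables do not carry over. Pictures are saved under pics/ and viewed, and the job is handed in when it is done.

Besides the shell and the picture viewer there is one more tool, called after "Emit:" as name(argument=value, ...) on one line, values as JSON. jog_arm: Moves the arm, as the interface text tells. Its arguments: {"type":"object","properties":{"plan":{"type":"array"},"newtons":{"type":"number"}},"required":["plan"]}

```bash
ls; mkdir -p pics; python3 - <<'E'
from rig import manip, vision
import cv2
print(manip.get_obs()); print(manip.nose_length)
for n in ("scene","top"):
    p,d=vision.read_camera(n); cv2.imwrite(f"pics/{n}0.png",p); import numpy as np; np.save(f"pics/{n}0.npy",d)
    print(n,vision.get_calibration(n))
E
```

```text
pics
{'t': 0.0, 'qpos': array([-1.25260288e+00,  3.51205303e-01,  1.65246646e+00,  3.28186642e-06,
        1.13907005e+00, -8.45858227e-02]), 'joint_velocities': array([-0.00085434,  0.0013498 ,  0.00153596,  0.00030212, -0.00048925,
        0.00123327]), 'effort': array([-1.36399785e-04, -4.97327721e+01, -2.85255343e+01,  6.98162941e-02,
        2.57365359e-02, -1.11414695e-04]), 'position': array([ 0.21557299, -0.50583606,  0.40420214]), 'eef_rot': array([-3.14044785e+00, -1.00055557e-04,  4.02777841e-01]), 'contact_force': array([-0.49136573,  0.09584388,  0.27038951]), 'moment': array([-0.02973252, -0.02871858, -0.02096516]), 'gripper_width': 0.9968452140125268}
0.1861
scene {'mtx': array([[536.89636085,   0.        , 294.96921228],
       [  0.        , 536.89636085, 209.5716809 ],
       [  0.        ,   0.        ,   1.        ]]), 'distortion': array([0.01610937, 0.        , 0.        , 0.        , 0.        ]), 'origin': array([ 1.16033415, -0.60480598,  1.0607596 ]), 'rotation': array([-2.43185589, -0.01042924,  0.86573422])}
top {'mtx': array([[396.0926577 ,   0.        , 283.68863171],
       [  0.        , 396.0926577 , 207.87643544],
       [  0.        ,   0.        ,   1.        ]]), 'distortion': array([0.00046159, 0.        , 0.        , 0.        , 0.        ]), 'origin': array([ 0.36386936, -0.02532774,  0.89187161]), 'rotation': array([-2.95613676, -0.00765151, -1.5958975 ])}
```

View pics/scene0.png

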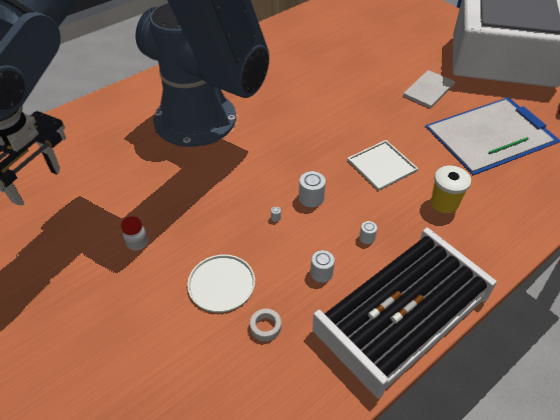

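View pics/top0.png

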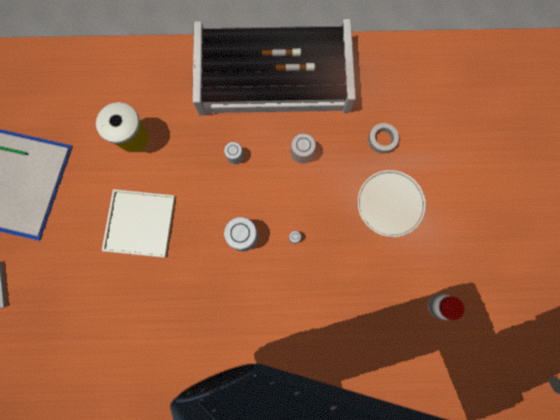

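The scene view shows four grey cups, and the matching top-view pixels are cup1 (295,237), cup2 (233,152), cup3 (303,147), cup4 (240,233). The dish is at (391,203), tape at (384,138), jar at (447,307), and sharps at (118,122). Next I'll enlarge crops.

```bash
cat > h.py <<'E'
import numpy as np, cv2
from scipy.spatial.transform import Rotation as R
from rig import manip, vision
def cam(n):
    c=vision.get_calibration(n); return c["mtx"],c["distortion"],np.array(c["origin"]),R.from_euler("xyz",c["rotation"]).as_matrix()
def ray(n,u,v):
    K,D,o,M=cam(n); p=cv2.undistortPoints(np.array([[[u,v]]],float),K,D)[0,0]
    return o,M@np.array([p[0],p[1],1])
def px2w(n,u,v,z):
    o,d=ray(n,u,v); return o+d*(z-o[2])/d[2]
def w2px(n,P):
    K,D,o,M=cam(n); P=np.atleast_2d(P); q=(P-o)@M
    return cv2.projectPoints(q,np.zeros(3),np.zeros(3),K,D)[0][:,0]
def circ(n,c,r,z,k=64):
    a=np.linspace(0,2*np.pi,k); return w2px(n,np.c_[c[0]+r*np.cos(a),c[1]+r*np.sin(a),np.full(k,z)])
def crop(img,u0,v0,u1,v1,s,name,curves=()):
    o=cv2.resize(img[v0:v1,u0:u1],None,fx=s,fy=s,interpolation=cv2.INTER_CUBIC)
    for c in curves:
        p=((c-[u0,v0]+0.5)*s).astype(np.int32); cv2.polylines(o,[p.reshape(-1,1,2)],False,(0,0,255),1)
    cv2.imwrite(name,o)
E
python3 - <<'E'
from h import *
px={1:(295,237),2:(233,152),3:(303,147),4:(240,233)}
Hh={1:.032,2:.044,3:.056,4:.068}; rr={1:.013,2:.02,3:.027,4:.034}
sp={1:(276,212),2:(369,227),3:(321,257),4:(313,180)}
d=np.load("pics/top0.npy")
for i in px:
    P=px2w("top",*px[i],Hh[i]); print(i,P.round(4),px2w("scene",*sp[i],Hh[i]).round(4), d[px[i][1],px[i][0]])
    K,D,o,M=cam("top"); dd=d[px[i][1],px[i][0]]; _,dr=ray("top",*px[i]); print((o+dr*dd).round(4))
print("dish",px2w("top",391.5,203.5,.01),px2w("scene",221.5,284,.01))
t=cv2.imread("pics/top0.png"); 
cs=[circ("top",px2w("top",*px[i],Hh[i]),rr[i],Hh[i]) for i in px]+[circ("top",px2w("top",391.5,203.5,.01),.078,.01)]
crop(t,210,120,350,260,5,"pics/c1.png",cs)
crop(t,340,110,440,250,4,"pics/c2.png",cs)
E
```

```text
1 [ 0.4598 -0.059   0.032 ] [ 0.4697 -0.0657  0.032 ] 0.8619613
[ 0.4597 -0.0589  0.0332]
2 [0.6524 0.0743 0.044 ] [0.66   0.0714 0.044 ] 0.88334465
[0.6518 0.074  0.0458]
3 [ 0.6564 -0.0818  0.056 ] [ 0.6573 -0.0845  0.056 ] 0.87672627
[ 0.6566 -0.0818  0.0554]
4 [0.467  0.0571 0.068 ] [0.4711 0.0559 0.068 ] 0.82727855
[0.4669 0.0571 0.0684]
dish [ 0.53342457 -0.28166791  0.01      ] [ 0.54346667 -0.28742162  0.01      ]
```

View pics/c1.png

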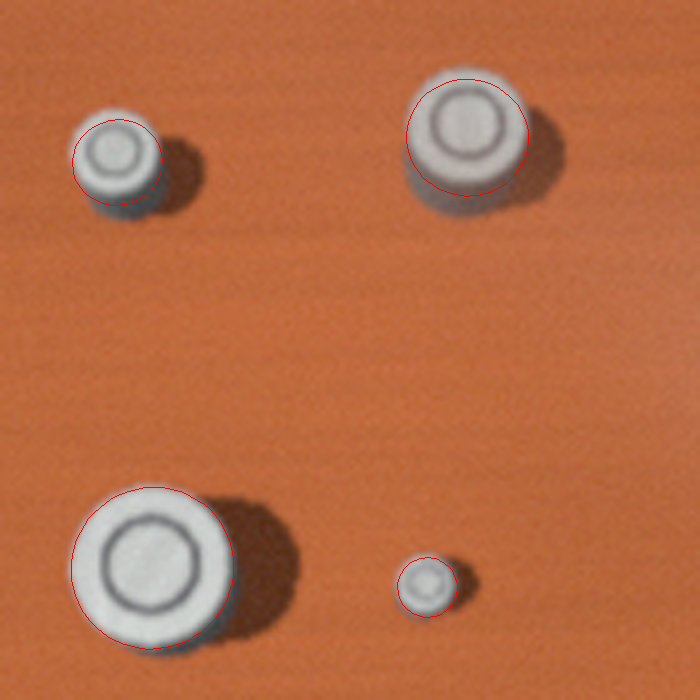

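View pics/c2.png

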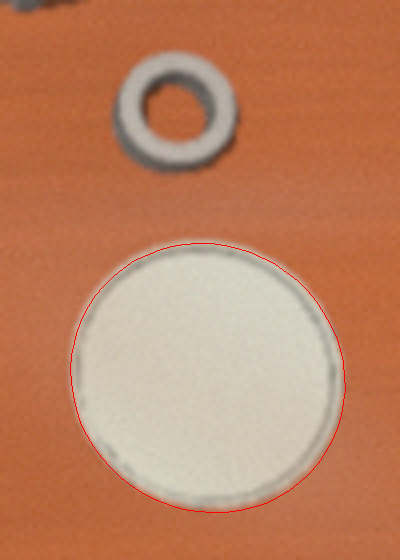

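The overlay on the crop puts the top-disc centres at cup1 (294.8,236.0), cup2 (232.6,150), cup3 (302.9,144.8) and cup4 (239.8,232.8). I'll check these against the scene view.

```bash
python3 - <<'E'
from h import *
px={1:(294.8,236.0),2:(232.5,149.8),3:(302.9,144.6),4:(239.8,232.7)}
Hh={1:.032,2:.044,3:.056,4:.068}; rr={1:.013,2:.02,3:.027,4:.034}
t=cv2.imread("pics/top0.png"); s=cv2.imread("pics/scene0.png"); cs=[];ct=[]
for i in px:
    P=px2w("top",*px[i],Hh[i]); print(i,P.round(4))
    cs+=[circ("scene",P,rr[i],Hh[i])]; ct+=[circ("top",P,rr[i],Hh[i]),circ("top",P,rr[i],0)]
P=px2w("top",391.5,203.5,.01); cs+=[circ("scene",P,.078,.01)]
crop(t,210,120,350,260,5,"pics/c3.png",ct)
crop(s,180,160,390,320,3.8 and 4,"pics/c4.png",cs)
o=[cam("top")]
print("jar",px2w("top",452,308,.075),"tape",px2w("top",384,137,.024),"sharps",px2w("top",118,118,.103))
d=np.load("pics/top0.npy")
for u,v in((200,105),(350,100),(198,60),(270,80)):
    K,D,oo,M=cam("top"); print(u,v,(oo+ray("top",u,v)[1]*d[v,u]).round(3))
E
```

```text
1 [ 0.462  -0.0586  0.032 ]
2 [0.6576 0.0754 0.044 ]
3 [ 0.662  -0.0818  0.056 ]
4 [0.4676 0.0575 0.068 ]
jar [ 0.30427663 -0.36842042  0.075     ] tape [ 0.68762366 -0.27204105  0.024     ] sharps [0.71275526 0.30945565 0.103     ]
200 105 [0.76  0.147 0.057]
350 100 [ 0.76  -0.19   0.067]
198 60 [0.861 0.149 0.074]
270 80 [ 0.812 -0.012  0.067]
```

View pics/c3.png

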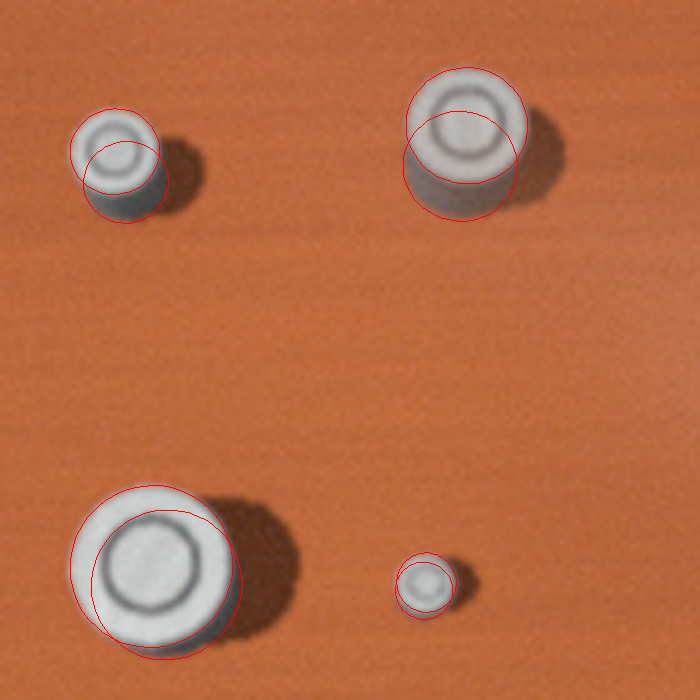

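View pics/c4.png

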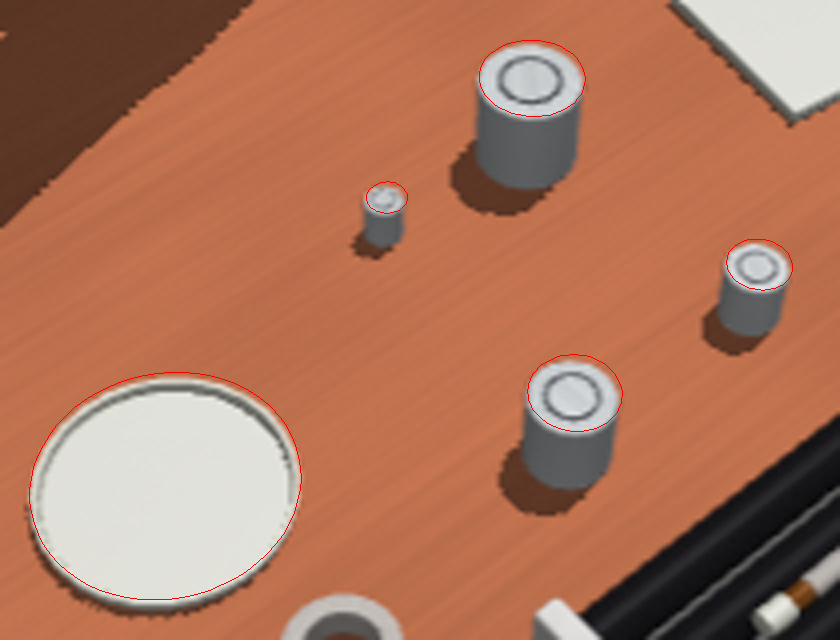

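```bash
python3 - <<'E'
from h import *
px={1:(294.8,236.0),2:(232.5,149.8),3:(302.9,144.6),4:(239.8,232.7)}
sp={1:(275.6,209.5),2:(368.9,226.4),3:(322.6,258.6),4:(312.1,179.6)}
Hh={1:.032,2:.044,3:.056,4:.068}
for i in px:
    a=px2w("top",*px[i],Hh[i]);b=px2w("scene",*sp[i],Hh[i]); print(i,a.round(4),b.round(4),((a+b)/2).round(4))
E
```

```text
1 [ 0.462  -0.0586  0.032 ] [ 0.4626 -0.0612  0.032 ] [ 0.4623 -0.0599  0.032 ]
2 [0.6576 0.0754 0.044 ] [0.6586 0.0725 0.044 ] [0.6581 0.0739 0.044 ]
3 [ 0.662  -0.0818  0.056 ] [ 0.663  -0.0847  0.056 ] [ 0.6625 -0.0833  0.056 ]
4 [0.4676 0.0575 0.068 ] [0.4686 0.0551 0.068 ] [0.4681 0.0563 0.068 ]
```

Emit:
jog_arm(plan=[[[0,0,0.05],[25,-20,0],0],[[0,0,0.1],[55,-43,0],0],[[0,0,0.16],[85,-66,0],0],[[0,0,0.22],[118,-92,0],0],[[0,0,0.28],[150,-118,0],0],[[0,0,0.34],[180,-142,0],0],[[0,0,0.403],[205,-162,0],0],[[0,0,0.403],[205,-162,0],0]])

```text
t: 0.77
position: [0.3421, -0.2728, 0.4046]
eef_rot: [-3.14, 0.0, -0.001]
contact_force: [0.1, -0.5, 0.5]
gripper_width: 0.996
```

```bash
cat >> h.py <<'E'
def to(x,y,z):
    "shift in tool axes (mm) & yaw from measured pose to put grasp point at x,y,z pointing down, yaw 0"
    s=manip.get_obs(); M=R.from_euler("xyz",s["eef_rot"]).as_matrix()
    p=np.array(s["position"]); print("t",round(s["t"],2),"grasp",(p+M@[0,0,.167]).round(4),"rot",np.round(s["eef_rot"],4),"F",np.round(s["contact_force"],1),"w",round(s["gripper_width"]*93,1))
    T=np.array([x,y,z+.167]); print("shift",(M.T@(T-p)*1000).round(1),"rv",R.from_matrix(M.T@R.from_euler("xyz",[np.pi,0,0]).as_matrix()).as_rotvec().round(4))
E
python3 -c "
from h import *
to(.4623,-.0599,.2)"
```

```text
t 0.77 grasp [ 0.3421 -0.2726  0.2376] rot [-3.1403e+00  0.0000e+00 -1.0000e-03] F [ 0.1 -0.5  0.5] w 92.6
shift [ 120.  -213.    37.9] rv [-0.0013  0.     -0.001 ]
```

Emit:
jog_arm(plan=[[[0,0,0],[17,-30,8],0],[[0,0,0],[36,-64,25],0],[[0,0,0],[55,-98,50],0],[[0,0,0],[75,-133,75],0],[[0,0,0],[95,-168,100],0],[[0,0,0],[110,-195,115],0],[[-0.0013,0,-0.001],[120,-213,125],40],[[-0.0013,0,-0.001],[120,-213,125],40]])

```text
t: 1.43
position: [0.4617, -0.0607, 0.2771]
eef_rot: [3.141, 0.003, 0.005]
contact_force: [-0.5, -0.6, -0.5]
gripper_width: 0.904
```

```bash
python3 -c "
from h import *
to(.4623,-.0599,.023)"
```

```text
t 1.43 grasp [ 0.4611 -0.0607  0.1101] rot [3.1415 0.0033 0.0046] F [-0.5 -0.6 -0.5] w 84.1
shift [ 0.9 -0.8 87.1] rv [0.0001 0.0033 0.0046]
```

Emit:
jog_arm(plan=[[[0,0,0],[0,0,20],60],[[0,0,0],[0,0,40],60],[[0,0,0],[0,0,55],60],[[0,0,0],[0,0,60],60],[[0,0,0],[0,0,60],60],[[0,0,0],[0,0,60],60]])

```text
t: 1.93
position: [0.4609, -0.0642, 0.2202]
eef_rot: [3.14, -0.0, 0.001]
contact_force: [-0.6, -0.3, 0.2]
gripper_width: 0.765
```

```bash
python3 -c "
from h import *
to(.4623,-.0599,.023)"
```

```text
t 1.93 grasp [ 0.4609 -0.0645  0.0532] rot [ 3.1402e+00 -2.0000e-04  5.0000e-04] F [-0.6 -0.3  0.2] w 71.2
shift [ 1.4 -4.4 30.2] rv [ 0.0014 -0.0002  0.0005]
```

Emit:
jog_arm(plan=[[[0,0,0],[1.4,-4.4,0],60],[[0,0,0],[1.4,-4.4,10],60],[[0,0,0],[1.4,-4.4,20],60],[[0,0,0],[1.4,-4.4,26],60],[[0,0,0],[1.4,-4.4,30],60],[[0,0,0],[1.4,-4.4,30],60],[[0,0,0],[1.4,-4.4,30],60]])

```text
t: 2.52
position: [0.4621, -0.0593, 0.1894]
eef_rot: [3.14, 0.001, 0.001]
contact_force: [-0.4, -0.0, -0.1]
gripper_width: 0.764
```

```bash
python3 -c "
from h import *
to(.4623,-.0599,.023)
p,d=vision.read_camera('scene'); crop(p,200,100,360,280,4 and 3,'pics/g1.png')
p,d=vision.read_camera('top'); crop(p,220,170,370,300,4,'pics/g1t.png')"
```

```text
t 2.52 grasp [ 0.462  -0.0595  0.0224] rot [3.1404e+00 7.0000e-04 9.0000e-04] F [-0.4 -0.  -0.1] w 71.1
shift [ 0.2  0.6 -0.6] rv [0.0012 0.0007 0.0009]
```

View pics/g1.png

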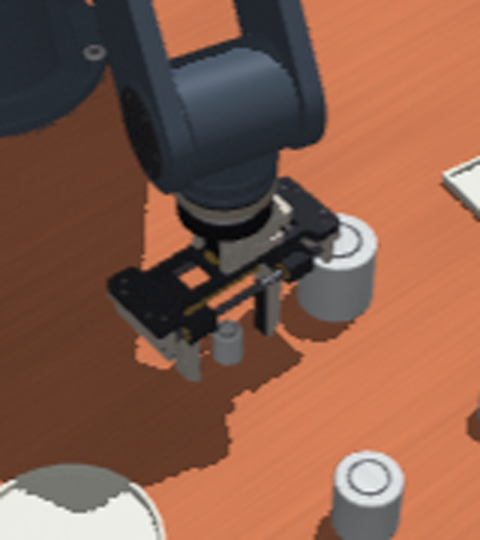

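The picture shows cup1, at about (228,343) in the crop, centred between the open fingers with clearance to cup4. Closing the gripper on it.

Emit:
jog_arm(plan=[[[0,0,0],[0,0,0],230],[[0,0,0],[0,0,0],230],[[0,0,0],[0,0,0],230],[[0,0,0],[0,0,0],230],[[0,0,0],[0,0,0],230],[[0,0,0],[0,0,0],230],[[0,0,0],[0,0,0],230],[[0,0,0],[0,0,0],230]], newtons=15)

```text
t: 3.28
position: [0.4622, -0.0593, 0.1897]
eef_rot: [3.14, -0.0, 0.001]
contact_force: [-0.1, 0.6, -0.7]
gripper_width: 0.28
```

Emit:
jog_arm(plan=[[[0,0,0],[0,0,0],230],[[0,0,0],[0,0,0],230],[[0,0,0],[0,0,-3],230],[[0,0,0],[0,0,-8],230],[[0,0,0],[0,0,-20],230],[[0,0,0],[0,0,-35],230],[[0,0,0],[0,0,-50],230],[[0,0,0],[0,0,-60],230]])

```text
t: 3.95
position: [0.4623, -0.0593, 0.2513]
eef_rot: [3.14, -0.001, 0.001]
contact_force: [-0.6, -0.1, 0.5]
gripper_width: 0.282
```

```bash
python3 -c "
from h import *
to(.534,-.283,.12)"
```

```text
t 3.95 grasp [ 0.4625 -0.0595  0.0843] rot [ 3.14e+00 -1.30e-03  8.00e-04] F [-0.6 -0.1  0.5] w 26.2
shift [ 71.6 223.9 -35.3] rv [ 0.0016 -0.0013  0.0008]
```

Emit:
jog_arm(plan=[[[0,0,0],[5,15,-20],230],[[0,0,0],[15,45,-35],230],[[0,0,0],[27,80,-35],230],[[0,0,0],[38,118,-35],230],[[0,0,0],[50,155,-35],230],[[0,0,0],[61,188,-35],230],[[0,0,0],[68,212,-35],230],[[0,0,0],[72,224,-35],230]])

```text
t: 4.62
position: [0.5346, -0.286, 0.2852]
eef_rot: [3.14, -0.001, -0.001]
contact_force: [0.3, 0.2, -0.3]
gripper_width: 0.28
```

Emit:
jog_arm(plan=[[[0,0,0],[0,0,0],230],[[0,0,0],[0,0,0],230],[[0,0,0],[0,0,10],230],[[0,0,0],[0,0,25],230],[[0,0,0],[0,0,40],230],[[0,0,0],[0,0,50],230],[[0,0,0],[0,0,50],230],[[0,0,0],[0,0,50],230]])

```text
t: 5.28
position: [0.5343, -0.2826, 0.2347]
eef_rot: [3.141, 0.001, 0.001]
contact_force: [-0.9, -0.1, -0.1]
gripper_width: 0.281
```

```bash
python3 -c "
from h import *
to(.534,-.283,.0255)"
```

```text
t 5.28 grasp [ 0.5341 -0.2827  0.0677] rot [3.1409e+00 9.0000e-04 1.5000e-03] F [-0.9 -0.1 -0.1] w 26.2
shift [-0.2  0.4 42.2] rv [0.0007 0.0009 0.0015]
```

Emit:
jog_arm(plan=[[[0,0,0],[0,0,10],230],[[0,0,0],[0,0,22],230],[[0,0,0],[0,0,32],230],[[0,0,0],[0,0,37],230],[[0,0,0],[0,0,39],230],[[0,0,0],[0,0,40.5],230],[[0,0,0],[0,0,42],230],[[0,0,0],[0,0,42],230]])

```text
t: 5.95
position: [0.5344, -0.2833, 0.193]
eef_rot: [3.14, -0.0, 0.001]
contact_force: [-0.1, 0.3, -0.1]
gripper_width: 0.28
```

```bash
python3 -c "
from h import *
to(.534,-.283,.0255)"
```

```text
t 5.95 grasp [ 0.5344 -0.2835  0.026 ] rot [ 3.1402e+00 -1.0000e-04  8.0000e-04] F [-0.1  0.3 -0.1] w 26.0
shift [-0.4 -0.3  0.5] rv [ 0.0014 -0.0001  0.0008]
```

Emit:
jog_arm(plan=[[[0,0,0],[0,0,0.5],230],[[0,0,0],[0,0,1],230],[[0,0,0],[0,0,1],230]])

```text
t: 6.2
position: [0.5345, -0.2833, 0.1927]
eef_rot: [3.14, -0.001, 0.001]
contact_force: [-1.3, 0.3, 5.4]
gripper_width: 0.28
```

Contact registered at 5 N, so I'm releasing slowly.

Emit:
jog_arm(plan=[[[0,0,0],[0,0,0],175],[[0,0,0],[0,0,0],160],[[0,0,0],[0,0,0],130],[[0,0,0],[0,0,0],115],[[0,0,0],[0,0,0],115],[[0,0,0],[0,0,-10],115],[[0,0,0],[0,0,-30],115],[[0,0,0],[0,0,-60],115]])

```text
t: 6.87
position: [0.5338, -0.2828, 0.2514]
eef_rot: [-3.141, 0.003, 0.001]
contact_force: [0.4, 0.2, 0.9]
gripper_width: 0.548
```

```bash
python3 -c "
from h import *
to(.6581,.0739,.15)"
```

```text
t 6.87 grasp [ 0.5332 -0.2827  0.0844] rot [-3.1408e+00  3.2000e-03  8.0000e-04] F [0.4 0.2 0.9] w 50.9
shift [ 124.4 -356.7  -65.8] rv [-0.0008  0.0032  0.0008]
```

Emit:
jog_arm(plan=[[[0,0,0],[0,0,-20],80],[[0,0,0],[8,-22,-50],80],[[0,0,0],[19,-54,-66],80],[[0,0,0],[31,-88,-66],80],[[0,0,0],[43,-122,-66],80],[[0,0,0],[55,-156,-66],80],[[0,0,0],[67,-190,-66],80],[[0,0,0],[79,-224,-66],80]])

```text
t: 7.53
position: [0.6134, -0.0573, 0.3187]
eef_rot: [3.14, -0.001, 0.001]
contact_force: [0.1, -0.0, 0.0]
gripper_width: 0.688
```

```bash
python3 -c "
from h import *
to(.6581,.0739,.12)
p,d=vision.read_camera('scene'); cv2.imwrite('pics/s2.png',p)
p,d=vision.read_camera('top'); cv2.imwrite('pics/t2.png',p)"
```

```text
t 7.53 grasp [ 0.6135 -0.0575  0.1517] rot [ 3.1402e+00 -7.0000e-04  7.0000e-04] F [ 0.1 -0.   0. ] w 64.0
shift [  44.8 -131.2   31.5] rv [ 0.0014 -0.0007  0.0007]
```

View pics/s2.png

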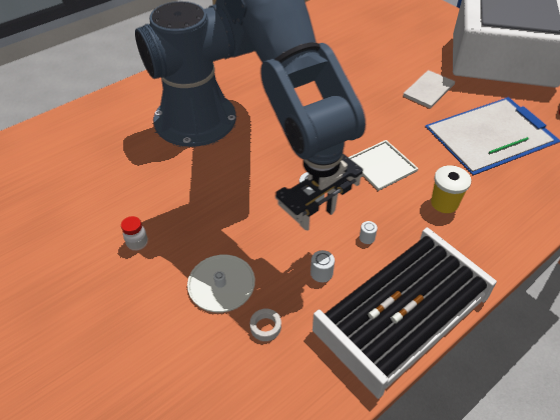

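View pics/t2.png

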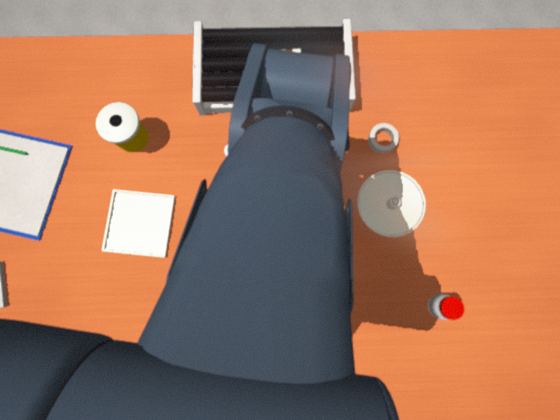

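Cup1 stands in the dish at about scene (220,278) and top (395,202). I'll measure it more closely.

```bash
python3 - <<'E'
from h import *
P=[.5344,-.2832]
s=cv2.imread("pics/s2.png"); t=cv2.imread("pics/t2.png")
crop(t,350,160,440,250,7,"pics/d1t.png",[circ("top",P,.013,.035),circ("top",P,.074,.003)])
crop(s,180,245,270,320,7,"pics/d1s.png",[circ("scene",P,.013,.035),circ("scene",P,.074,.003)])
E
```

```text
(no output)
```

View pics/d1t.png

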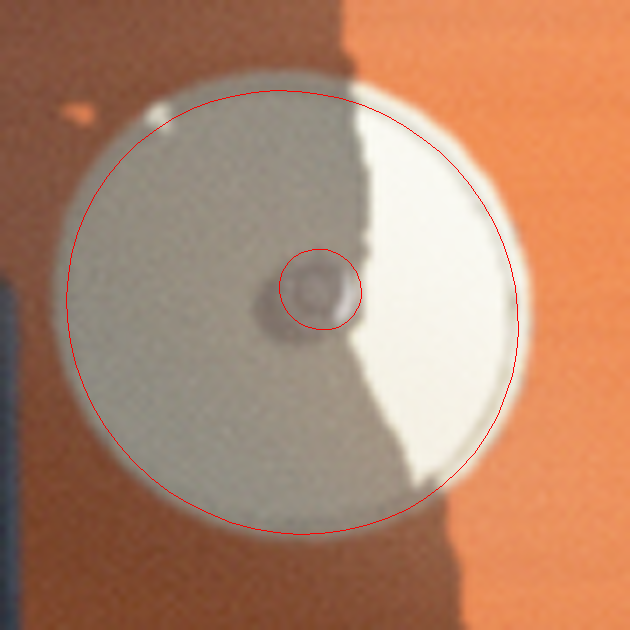

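View pics/d1s.png

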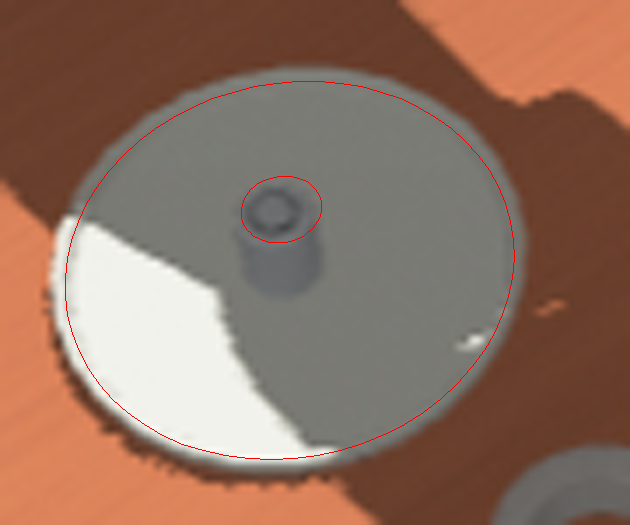

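The overlay agrees with cup1 in both views to about 1 mm. Now cup2.

Emit:
jog_arm(plan=[[[0,0,0],[5,-15,0],80],[[0,0,0],[14,-41,5],80],[[0,0,0],[25,-73,15],80],[[0,0,0],[35,-102,25],80],[[0,0,0],[42,-123,30],80],[[0,0,0],[44.8,-131.2,31.5],80],[[0,0,0],[44.8,-131.2,31.5],80],[[0,0,0],[44.8,-131.2,31.5],80]])

```text
t: 8.3
position: [0.6577, 0.0713, 0.2866]
eef_rot: [3.14, -0.0, 0.001]
contact_force: [0.8, 0.2, 0.0]
gripper_width: 0.687
```

```bash
python3 -c "
from h import *
to(.6581,.0739,.034)"
```

```text
t 8.3 grasp [0.6578 0.0711 0.1196] rot [ 3.14e+00 -2.00e-04  9.00e-04] F [0.8 0.2 0. ] w 63.9
shift [ 0.3 -2.7 85.6] rv [ 0.0016 -0.0002  0.0009]
```

Emit:
jog_arm(plan=[[[0,0,0],[0.3,-2.6,10],80],[[0,0,0],[0.3,-2.6,30],80],[[0,0,0],[0.3,-2.6,50],80],[[0,0,0],[0.3,-2.6,68],80],[[0,0,0],[0.3,-2.6,80],80],[[0,0,0],[0.3,-2.6,85.5],80],[[0,0,0],[0.3,-2.6,85.5],80],[[0,0,0],[0.3,-2.6,85.5],80]])

```text
t: 8.97
position: [0.6583, 0.0743, 0.2011]
eef_rot: [3.14, -0.001, 0.0]
contact_force: [1.0, -0.1, 0.3]
gripper_width: 0.69
```

```bash
python3 -c "
from h import *
to(.6581,.0739,.034)"
```

```text
t 8.97 grasp [0.6585 0.0741 0.0341] rot [ 3.1403e+00 -7.0000e-04  4.0000e-04] F [ 1.  -0.1  0.3] w 64.1
shift [-0.2  0.4  0.1] rv [ 0.0013 -0.0007  0.0004]
```

Emit:
jog_arm(plan=[[[0,0,0],[0,0,0],200],[[0,0,0],[0,0,0],200],[[0,0,0],[0,0,0],200],[[0,0,0],[0,0,0],200],[[0,0,0],[0,0,0],200],[[0,0,0],[0,0,0],200],[[0,0,0],[0,0,0],200],[[0,0,0],[0,0,0],200]], newtons=15)

```text
t: 9.63
position: [0.6583, 0.0747, 0.201]
eef_rot: [3.14, -0.001, 0.001]
contact_force: [-1.6, -0.9, 6.1]
gripper_width: 0.43
```

Emit:
jog_arm(plan=[[[0,0,0],[0,0,-3],200],[[0,0,0],[0,0,-10],200],[[0,0,0],[0,0,-25],200],[[0,0,0],[0,0,-45],200],[[0,0,0],[0,0,-70],200],[[0,0,0],[0,0,-90],200],[[0,0,0],[0,0,-100],200],[[0,0,0],[0,0,-100],200]])

```text
t: 10.3
position: [0.6586, 0.0748, 0.3038]
eef_rot: [3.14, -0.005, 0.001]
contact_force: [0.6, -0.5, -0.4]
gripper_width: 0.429
```

```bash
python3 -c "
from h import *
to(.5344,-.2832,.13)"
```

```text
t 10.3 grasp [0.6594 0.0746 0.1368] rot [ 3.1405e+00 -4.7000e-03  8.0000e-04] F [ 0.6 -0.5 -0.4] w 39.9
shift [-124.5  357.9    6.6] rv [ 0.0011 -0.0047  0.0008]
```

Emit:
jog_arm(plan=[[[0,0,0],[-5,15,0],200],[[0,0,0],[-15,43,0],200],[[0,0,0],[-27,77,0],200],[[0,0,0],[-39,112,0],200],[[0,0,0],[-51,147,0],200],[[0,0,0],[-63,182,0],200],[[0,0,0],[-75,217,0],200],[[0,0,0],[-87,250,0],200]])

```text
t: 10.97
position: [0.5696, -0.1775, 0.2995]
eef_rot: [3.141, 0.002, 0.0]
contact_force: [0.5, 0.2, -0.3]
gripper_width: 0.429
```

```bash
python3 -c "
from h import *
to(.5344,-.2832,.11)"
```

```text
t 10.97 grasp [ 0.5692 -0.1776  0.1325] rot [3.141e+00 2.200e-03 4.000e-04] F [ 0.5  0.2 -0.3] w 39.9
shift [-35.2 105.7  22.6] rv [0.0006 0.0022 0.0004]
```

Emit:
jog_arm(plan=[[[0,0,0],[-12,35,5],200],[[0,0,0],[-22,67,10],200],[[0,0,0],[-30,90,16],200],[[0,0,0],[-35,104,22],200],[[0,0,0],[-35.2,105.7,22.6],200],[[0,0,0],[-35.2,105.7,22.6],200],[[0,0,0],[-35.2,105.7,22.6],200],[[0,0,0],[-35.2,105.7,22.6],200]])

```text
t: 11.63
position: [0.5367, -0.2799, 0.2785]
eef_rot: [3.14, -0.0, 0.002]
contact_force: [0.0, 0.5, -0.5]
gripper_width: 0.427
```

```bash
python3 -c "
from h import *
to(.5344,-.2832,.082)
p,d=vision.read_camera('scene'); crop(p,150,190,300,320,5,'pics/p2.png')
p,d=vision.read_camera('top'); cv2.imwrite('pics/p2t.png',p)"
```

```text
t 11.63 grasp [ 0.5367 -0.2801  0.1115] rot [ 3.1405e+00 -0.0000e+00  2.2000e-03] F [ 0.   0.5 -0.5] w 39.7
shift [-2.3  3.2 29.5] rv [ 0.0011 -0.      0.0022]
```

View pics/p2.png

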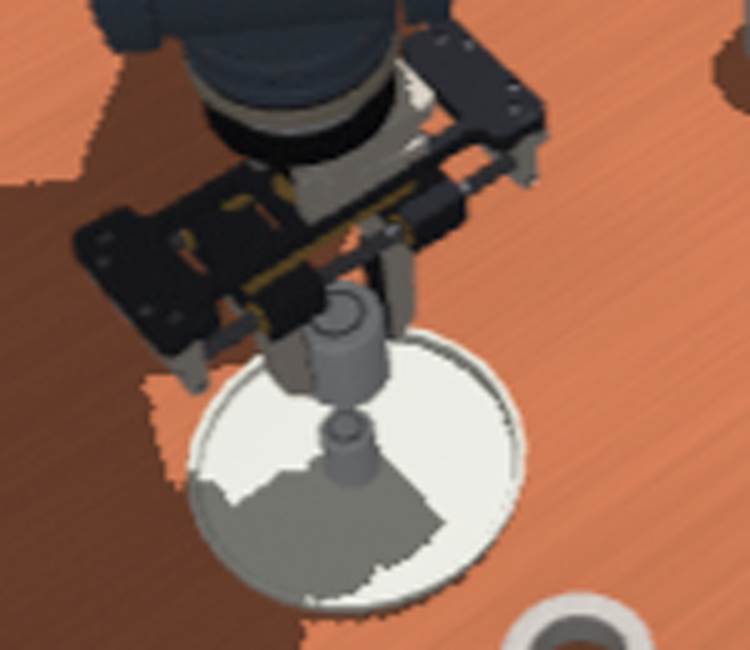

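The crop shows cup2 gripped upright (top at about (340,310)) and cup1 (top at about (347,428)) on the dish floor. I'll check their relative offset numerically.

```bash
python3 - <<'E'
from h import *
f=lambda x,y:(150+(x+.5)/5-.5,190+(y+.5)/5-.5)
print(px2w("scene",*f(341,311),.1215),px2w("scene",*f(347,428),.035), w2px("scene",[.5367,-.2801,.1215]),f(341,311))
E
```

```text
[ 0.53685997 -0.27981692  0.1215    ] [ 0.53519031 -0.28565813  0.035     ] [[217.6489423  251.82229895]] (217.8, 251.8)
```

Emit:
jog_arm(plan=[[[0,0,0],[-1,2,0],200],[[0,0,0],[-2.3,3.2,4],200],[[0,0,0],[-2.3,3.2,10],200],[[0,0,0],[-2.3,3.2,18],200],[[0,0,0],[-2.3,3.2,25],200],[[0,0,0],[-2.3,3.2,28],200],[[0,0,0],[-2.3,3.2,28],200],[[0,0,0],[-2.3,3.2,28],200]])

```text
t: 12.4
position: [0.5339, -0.2843, 0.2501]
eef_rot: [3.141, 0.0, 0.001]
contact_force: [-0.2, -0.0, -1.2]
gripper_width: 0.428
```

```bash
python3 - <<'E'
from h import *
to(.5344,-.2832,.037)
p,d=vision.read_camera('scene'); P=[.5344,-.2832]
crop(p,170,220,270,310,7,'pics/p3.png',[circ("scene",P,.02,.0945),circ("scene",P,.02,.0505)])
E
```

```text
t 12.4 grasp [ 0.5339 -0.2844  0.0831] rot [3.1406e+00 4.0000e-04 8.0000e-04] F [-0.2 -0.  -1.2] w 39.8
shift [ 0.5 -1.1 46.1] rv [0.001  0.0004 0.0008]
```

View pics/p3.png

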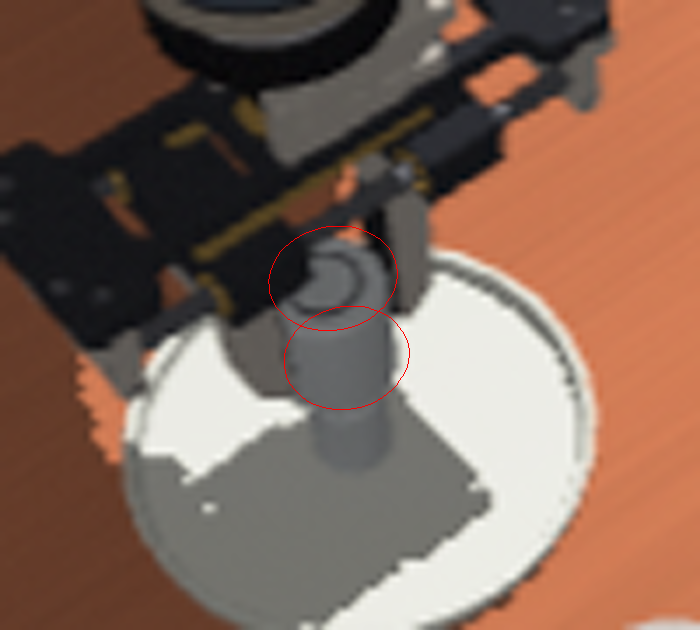

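Offset is within about 1 mm. Descending over cup1 in stages.

Emit:
jog_arm(plan=[[[0,0,0],[0.5,-0.6,4],200],[[0,0,0],[0.5,-0.6,9],200],[[0,0,0],[0.5,-0.6,13],200],[[0,0,0],[0.5,-0.6,16],200],[[0,0,0],[0.5,-0.6,18],200],[[0,0,0],[0.5,-0.6,20],200],[[0,0,0],[0.5,-0.6,20],200]])

```text
t: 13.03
position: [0.5343, -0.2837, 0.23]
eef_rot: [3.141, 0.0, 0.001]
contact_force: [-0.1, -0.3, -0.4]
gripper_width: 0.426
```

Emit:
jog_arm(plan=[[[0,0,0],[0,0,4],200],[[0,0,0],[0,0,10],200],[[0,0,0],[0,0,16],200],[[0,0,0],[0,0,20],200],[[0,0,0],[0,0,22],200],[[0,0,0],[0,0,23.5],200],[[0,0,0],[0,0,24.5],200],[[0,0,0],[0,0,24.5],200]])

```text
t: 13.7
position: [0.5344, -0.2837, 0.2058]
eef_rot: [3.14, 0.0, 0.001]
contact_force: [0.3, -0.9, -0.9]
gripper_width: 0.425
```

Emit:
jog_arm(plan=[[[0,0,0],[0,0,0.5],200],[[0,0,0],[0,0,1],200],[[0,0,0],[0,0,1],200]])

```text
t: 13.95
position: [0.5344, -0.2837, 0.205]
eef_rot: [3.14, -0.0, 0.001]
contact_force: [-0.3, -0.0, -0.4]
gripper_width: 0.43
```

Emit:
jog_arm(plan=[[[0,0,0],[0,0,0.5],200],[[0,0,0],[0,0,1],200],[[0,0,0],[0,0,1],200]])

```text
t: 14.2
position: [0.5344, -0.2838, 0.2041]
eef_rot: [3.14, -0.0, 0.001]
contact_force: [-0.4, 0.5, 1.1]
gripper_width: 0.43
```

Emit:
jog_arm(plan=[[[0,0,0],[0,0,0.4],200],[[0,0,0],[0,0,0.7],200],[[0,0,0],[0,0,0.7],200]])

```text
t: 14.45
position: [0.5345, -0.2838, 0.204]
eef_rot: [3.14, -0.0, 0.001]
contact_force: [-1.8, 1.8, 9.2]
gripper_width: 0.428
```

Seated: 9 N at the expected height. Releasing to about 56 mm.

Emit:
jog_arm(plan=[[[0,0,0],[0,0,-0.5],135],[[0,0,0],[0,0,-0.5],120],[[0,0,0],[0,0,-0.5],100],[[0,0,0],[0,0,-0.5],95],[[0,0,0],[0,0,-0.5],95],[[0,0,0],[0,0,-10],95],[[0,0,0],[0,0,-35],95],[[0,0,0],[0,0,-70],95]])

```text
t: 15.12
position: [0.5338, -0.2833, 0.2723]
eef_rot: [-3.14, 0.004, 0.001]
contact_force: [-0.1, 0.1, 0.1]
gripper_width: 0.629
```

```bash
python3 -c "
from h import *
to(.6625,-.0833,.15)"
```

```text
t 15.12 grasp [ 0.5331 -0.2831  0.1053] rot [-3.1404e+00  3.9000e-03  8.0000e-04] F [-0.1  0.1  0.1] w 58.5
shift [ 128.7 -200.   -44.9] rv [-0.0012  0.0039  0.0008]
```

Emit:
jog_arm(plan=[[[0,0,0],[5,-8,-20],40],[[0,0,0],[18,-28,-40],40],[[0,0,0],[38,-59,-45],40],[[0,0,0],[58,-90,-45],40],[[0,0,0],[78,-121,-45],40],[[0,0,0],[98,-152,-45],40],[[0,0,0],[116,-180,-45],40],[[0,0,0],[128,-200,-45],40]])

```text
t: 15.78
position: [0.6634, -0.0808, 0.3188]
eef_rot: [3.14, -0.001, 0.002]
contact_force: [-0.6, -0.4, 1.2]
gripper_width: 0.845
```

Emit:
jog_arm(plan=[[[0,0,0],[0,0,10],40],[[0,0,0],[0,0,25],40],[[0,0,0],[0,0,38],40],[[0,0,0],[0,0,45],40],[[0,0,0],[0,0,45],40],[[0,0,0],[0,0,45],40]])

```text
t: 16.28
position: [0.6621, -0.0841, 0.273]
eef_rot: [3.14, 0.0, 0.0]
contact_force: [0.3, -1.0, 1.1]
gripper_width: 0.846
```

```bash
python3 -c "
from h import *
to(.6625,-.0833,.045)
p,d=vision.read_camera('scene'); cv2.imwrite('pics/s3.png',p); P=[.5345,-.2838]
crop(p,170,220,270,310,7,'pics/d2.png',[circ('scene',P,.02,.047),circ('scene',P,.02,.003)])
p,d=vision.read_camera('top');crop(p,350,160,440,250,7,'pics/d2t.png',[circ('top',P,.02,.047),circ('top',P,.02,.003)])
"
```

```text
t 16.28 grasp [ 0.6621 -0.0843  0.106 ] rot [3.1404e+00 5.0000e-04 1.0000e-04] F [ 0.3 -1.   1.1] w 78.7
shift [ 0.4 -0.9 61. ] rv [0.0012 0.0005 0.0001]
```

View pics/d2.png

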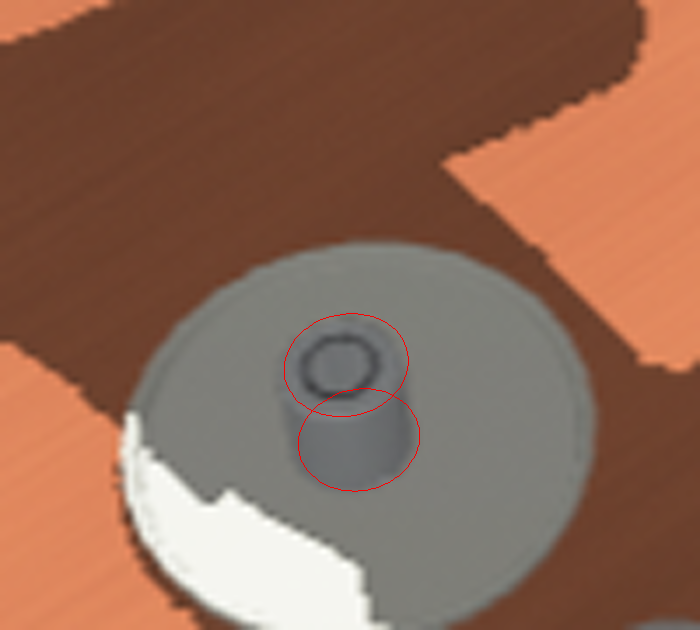

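View pics/d2t.png

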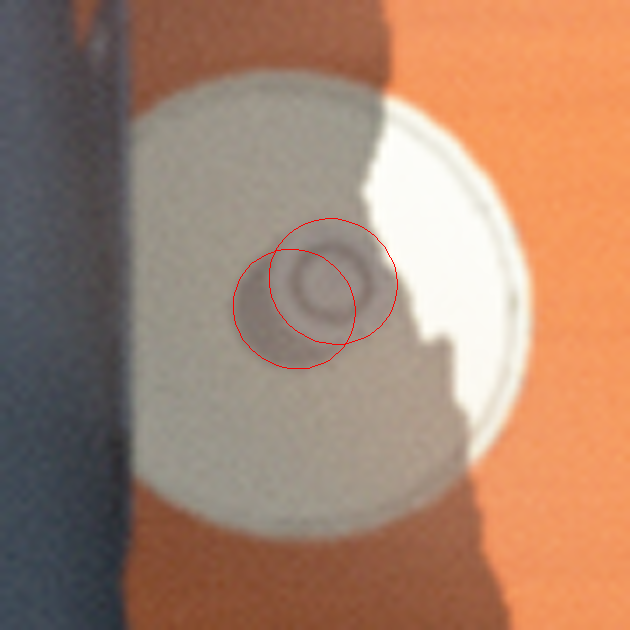

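View pics/s3.png

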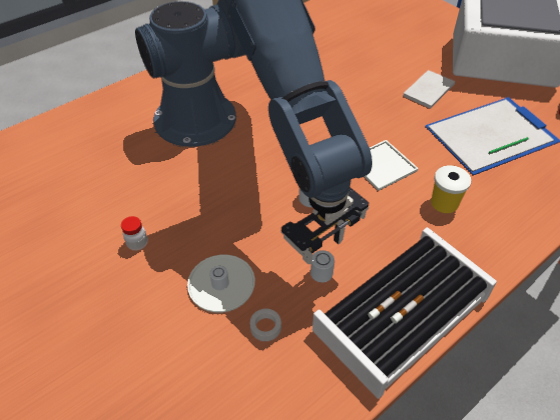

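Cup2 stands flat over cup1, with the overlay matching within about 1 mm. Descending on cup3.

Emit:
jog_arm(plan=[[[0,0,0],[0.4,-0.9,8],40],[[0,0,0],[0.4,-0.9,22],40],[[0,0,0],[0.4,-0.9,36],40],[[0,0,0],[0.4,-0.9,49],40],[[0,0,0],[0.4,-0.9,57],40],[[0,0,0],[0.4,-0.9,61],40],[[0,0,0],[0.4,-0.9,61],40],[[0,0,0],[0.4,-0.9,61],40]])

```text
t: 17.05
position: [0.6628, -0.0827, 0.2119]
eef_rot: [3.14, -0.0, 0.001]
contact_force: [0.2, 0.4, 0.3]
gripper_width: 0.843
```

```bash
python3 -c "
from h import *
to(.6625,-.0833,.045)"
```

```text
t 17.05 grasp [ 0.6628 -0.083   0.0449] rot [ 3.1403e+00 -0.0000e+00  8.0000e-04] F [0.2 0.4 0.3] w 78.4
shift [-0.3  0.6 -0.1] rv [ 0.0013 -0.      0.0008]
```

Emit:
jog_arm(plan=[[[0,0,0],[0,0,0],160],[[0,0,0],[0,0,0],160],[[0,0,0],[0,0,0],160],[[0,0,0],[0,0,0],160],[[0,0,0],[0,0,0],160],[[0,0,0],[0,0,0],160],[[0,0,0],[0,0,0],160],[[0,0,0],[0,0,0],160]], newtons=18)

```text
t: 17.72
position: [0.6628, -0.0827, 0.2123]
eef_rot: [3.14, -0.0, 0.001]
contact_force: [-0.6, -0.5, 4.1]
gripper_width: 0.584
```

Emit:
jog_arm(plan=[[[0,0,0],[0,0,-3],160],[[0,0,0],[0,0,-10],160],[[0,0,0],[0,0,-25],160],[[0,0,0],[0,0,-45],160],[[0,0,0],[0,0,-70],160],[[0,0,0],[0,0,-92],160],[[0,0,0],[0,0,-105],160],[[0,0,0],[0,0,-105],160]])

```text
t: 18.38
position: [0.6632, -0.0826, 0.321]
eef_rot: [3.139, -0.006, 0.001]
contact_force: [0.8, -0.7, -0.2]
gripper_width: 0.587
```

```bash
python3 -c "
from h import *
to(.5345,-.2836,.14)"
```

```text
t 18.38 grasp [ 0.6641 -0.083   0.154 ] rot [ 3.1392e+00 -5.6000e-03  9.0000e-04] F [ 0.8 -0.7 -0.2] w 54.6
shift [-128.9  200.8   13.7] rv [ 0.0024 -0.0056  0.0009]
```

Emit:
jog_arm(plan=[[[0,0,0],[-8,12,0],160],[[0,0,0],[-24,37,0],160],[[0,0,0],[-42,66,0],160],[[0,0,0],[-61,95,0],160],[[0,0,0],[-80,124,3],160],[[0,0,0],[-98,153,7],160],[[0,0,0],[-115,180,11],160],[[0,0,0],[-128,200,14],160]])

```text
t: 19.05
position: [0.5324, -0.2849, 0.3015]
eef_rot: [3.141, 0.003, -0.0]
contact_force: [0.1, -0.1, -1.3]
gripper_width: 0.585
```

Emit:
jog_arm(plan=[[[0,0,0],[0,0,0],160],[[0,0,0],[0,0,5],160],[[0,0,0],[0,0,15],160],[[0,0,0],[0,0,25],160],[[0,0,0],[0,0,30],160],[[0,0,0],[0,0,30],160],[[0,0,0],[0,0,30],160]])

```text
t: 19.63
position: [0.5351, -0.2822, 0.2726]
eef_rot: [3.141, 0.001, 0.002]
contact_force: [0.6, -0.0, -0.2]
gripper_width: 0.584
```

```bash
python3 - <<'E'
from h import *
to(.5345,-.2836,.048)
o=manip.get_obs(); P=o['position']; z=P[2]-.167
p,d=vision.read_camera('scene')
crop(p,160,200,280,310,6,'pics/p4.png',[circ("scene",P,.027,z-.045),circ("scene",P,.027,z+.011)])
E
```

```text
t 19.63 grasp [ 0.5349 -0.2823  0.1056] rot [3.1409e+00 8.0000e-04 1.6000e-03] F [ 0.6 -0.  -0.2] w 54.3
shift [-0.5  1.4 57.6] rv [0.0007 0.0008 0.0016]
```

View pics/p4.png

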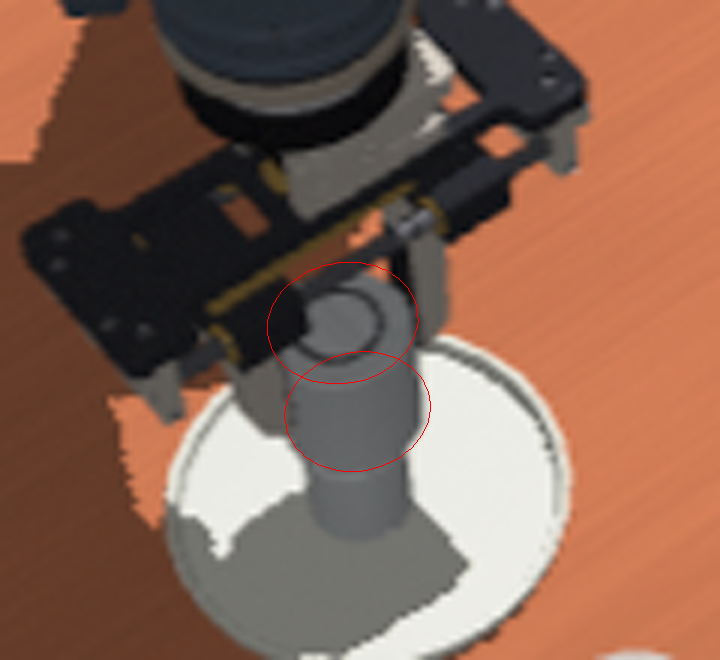

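Emit:
jog_arm(plan=[[[0,0,0],[-1,1.2,3],160],[[0,0,0],[-1,1.2,8],160],[[0,0,0],[-1,1.2,11],160],[[0,0,0],[-1,1.2,14],160],[[0,0,0],[-1,1.2,17],160],[[0,0,0],[-1,1.2,20],160],[[0,0,0],[-1,1.2,20],160]])

```text
t: 20.27
position: [0.5337, -0.2839, 0.2525]
eef_rot: [3.141, 0.001, 0.001]
contact_force: [-1.0, 0.3, -1.3]
gripper_width: 0.585
```

Emit:
jog_arm(plan=[[[0,0,0],[0,0,5],160],[[0,0,0],[0,0,13],160],[[0,0,0],[0,0,22],160],[[0,0,0],[0,0,28],160],[[0,0,0],[0,0,32],160],[[0,0,0],[0,0,34],160],[[0,0,0],[0,0,35],160],[[0,0,0],[0,0,35],160]])

```text
t: 20.93
position: [0.5338, -0.284, 0.2181]
eef_rot: [3.14, 0.0, 0.001]
contact_force: [-0.2, -0.3, -0.8]
gripper_width: 0.584
```

Emit:
jog_arm(plan=[[[0,0,0],[0,0,0.5],160],[[0,0,0],[0,0,1],160],[[0,0,0],[0,0,1],160]])

```text
t: 21.18
position: [0.5339, -0.284, 0.2174]
eef_rot: [3.14, -0.0, 0.001]
contact_force: [0.2, -0.2, -0.7]
gripper_width: 0.587
```

Emit:
jog_arm(plan=[[[0,0,0],[0,0,0.7],160],[[0,0,0],[0,0,1.3],160],[[0,0,0],[0,0,1.3],160]])

```text
t: 21.43
position: [0.5338, -0.284, 0.2158]
eef_rot: [3.14, 0.0, 0.001]
contact_force: [-0.2, 0.8, -0.6]
gripper_width: 0.588
```

Emit:
jog_arm(plan=[[[0,0,0],[0,0,0.5],160],[[0,0,0],[0,0,1],160],[[0,0,0],[0,0,1],160]])

```text
t: 21.68
position: [0.5339, -0.2841, 0.2153]
eef_rot: [3.14, -0.0, 0.001]
contact_force: [-0.5, 0.5, 4.6]
gripper_width: 0.584
```

Cup3 made contact with the floor at the expected height. Releasing to about 70 mm.

Emit:
jog_arm(plan=[[[0,0,0],[0,0,0],95],[[0,0,0],[0,0,0],80],[[0,0,0],[0,0,0],60],[[0,0,0],[0,0,0],55],[[0,0,0],[0,0,0],55],[[0,0,0],[0,0,-10],55],[[0,0,0],[0,0,-35],55],[[0,0,0],[0,0,-70],55]])

```text
t: 22.35
position: [0.5332, -0.2836, 0.2842]
eef_rot: [-3.14, 0.004, 0.001]
contact_force: [1.0, -0.1, 0.8]
gripper_width: 0.787
```

```bash
python3 -c "
from h import *
to(.4681,.0563,.16)"
```

```text
t 22.35 grasp [ 0.5326 -0.2834  0.1172] rot [-3.1405e+00  3.8000e-03  8.0000e-04] F [ 1.  -0.1  0.8] w 73.2
shift [ -65.  -340.   -42.2] rv [-0.0011  0.0038  0.0008]
```

Emit:
jog_arm(plan=[[[0,0,0],[0,0,-22],0],[[0,0,0],[-4,-20,-42],0],[[0,0,0],[-10,-55,-42],0],[[0,0,0],[-17,-92,-42],0],[[0,0,0],[-24,-130,-42],0],[[0,0,0],[-31,-168,-42],0],[[0,0,0],[-38,-206,-42],0],[[0,0,0],[-45,-240,-42],0]])

```text
t: 23.02
position: [0.4879, -0.042, 0.3274]
eef_rot: [3.14, -0.001, 0.001]
contact_force: [0.6, -0.4, -0.0]
gripper_width: 1.001
```

Emit:
jog_arm(plan=[[[0,0,0],[-7,-35,0],0],[[0,0,0],[-13,-65,0],0],[[0,0,0],[-18,-88,0],0],[[0,0,0],[-20,-99,5],0],[[0,0,0],[-20,-99,15],0],[[0,0,0],[-20,-99,30],0],[[0,0,0],[-20,-99,30],0],[[0,0,0],[-20,-99,30],0]])

```text
t: 23.68
position: [0.4687, 0.0541, 0.2958]
eef_rot: [3.14, 0.002, -0.0]
contact_force: [-0.4, 0.2, -0.3]
gripper_width: 1.0
```

```bash
python3 - <<'E'
from h import *
to(.4681,.0563,.056)
p,d=vision.read_camera('scene'); cv2.imwrite('pics/s5.png',p); P=[.5342,-.2838]
crop(p,160,210,270,310,6,'pics/d3.png',[circ('scene',P,.027,.059),circ('scene',P,.027,.003)])
p,d=vision.read_camera('top');crop(p,350,160,440,250,7,'pics/d3t.png',[circ('top',P,.027,.059),circ('top',P,.027,.003)])
E
```

```text
t 23.68 grasp [0.4684 0.0539 0.1288] rot [ 3.1401e+00  1.8000e-03 -1.0000e-04] F [-0.4  0.2 -0.3] w 93.0
shift [-0.4 -2.3 72.8] rv [ 0.0015  0.0018 -0.0001]
```

View pics/s5.png

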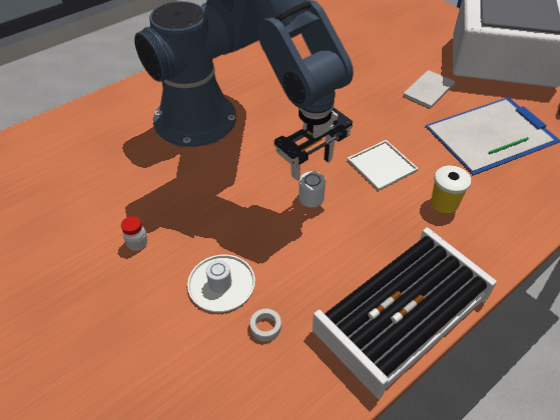

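View pics/d3.png

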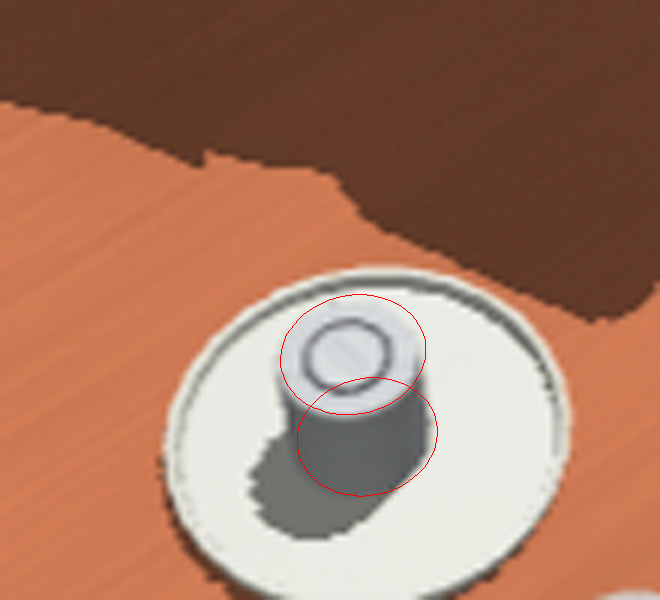

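View pics/d3t.png

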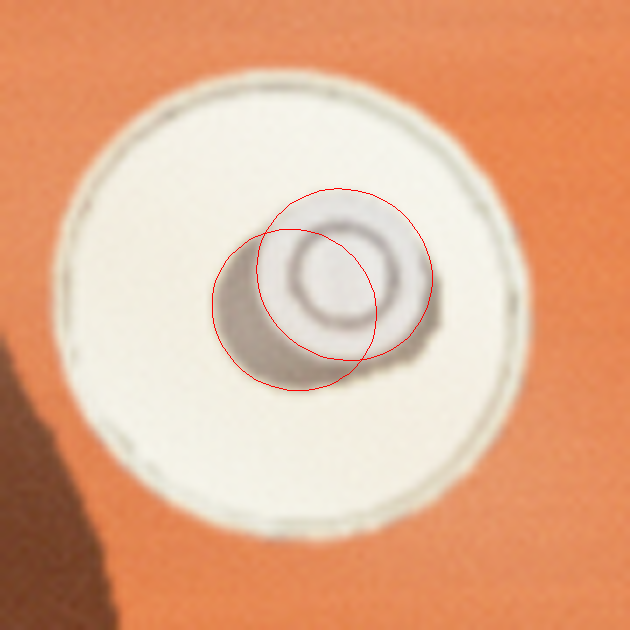

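Cup3 stands flat over the others, matching the overlay to about 1 mm. Now cup4.

Emit:
jog_arm(plan=[[[0,0,0],[-0.4,-2.3,5],0],[[0,0,0],[-0.4,-2.3,18],0],[[0,0,0],[-0.4,-2.3,35],0],[[0,0,0],[-0.4,-2.3,52],0],[[0,0,0],[-0.4,-2.3,66],0],[[0,0,0],[-0.4,-2.3,72.5],0],[[0,0,0],[-0.4,-2.3,72.5],0],[[0,0,0],[-0.4,-2.3,72.5],0]])

```text
t: 24.45
position: [0.4684, 0.0572, 0.2243]
eef_rot: [3.14, -0.0, 0.001]
contact_force: [-0.6, 0.4, 1.5]
gripper_width: 0.999
```

```bash
python3 -c "
from h import *
to(.4681,.0563,.056)"
```

```text
t 24.45 grasp [0.4684 0.057  0.0573] rot [ 3.1403e+00 -1.0000e-04  6.0000e-04] F [-0.6  0.4  1.5] w 92.9
shift [-0.3  0.9  1.3] rv [ 0.0013 -0.0001  0.0006]
```

Emit:
jog_arm(plan=[[[0,0,0],[-0.3,0.7,1],110],[[0,0,0],[-0.3,0.7,1],110],[[0,0,0],[-0.3,0.7,1],110],[[0,0,0],[-0.3,0.7,1],110],[[0,0,0],[-0.3,0.7,1],110],[[0,0,0],[-0.3,0.7,1],110],[[0,0,0],[-0.3,0.7,1],110],[[0,0,0],[-0.3,0.7,1],110]], newtons=22)

```text
t: 25.12
position: [0.468, 0.0566, 0.2234]
eef_rot: [3.14, -0.001, 0.001]
contact_force: [-1.9, -1.1, 6.3]
gripper_width: 0.738
```

Emit:
jog_arm(plan=[[[0,0,0],[0,0,-3],110],[[0,0,0],[0,0,-10],110],[[0,0,0],[0,0,-25],110],[[0,0,0],[0,0,-45],110],[[0,0,0],[0,0,-70],110],[[0,0,0],[0,0,-95],110],[[0,0,0],[0,0,-105],110],[[0,0,0],[0,0,-105],110]])

```text
t: 25.78
position: [0.4682, 0.0567, 0.33]
eef_rot: [3.14, -0.004, 0.001]
contact_force: [-0.5, 0.0, -2.5]
gripper_width: 0.736
```

```bash
python3 -c "
from h import *
to(.5342,-.2838,.155)"
```

```text
t 25.78 grasp [0.4689 0.0565 0.163 ] rot [ 3.1403e+00 -4.1000e-03  9.0000e-04] F [-0.5  0.  -2.5] w 68.4
shift [ 65.7 340.6   8.7] rv [ 0.0012 -0.0041  0.0009]
```

Emit:
jog_arm(plan=[[[0,0,0],[3,14,0],110],[[0,0,0],[8,41,0],110],[[0,0,0],[14,74,0],110],[[0,0,0],[21,108,0],110],[[0,0,0],[28,142,0],110],[[0,0,0],[35,176,0],110],[[0,0,0],[41,208,0],110],[[0,0,0],[46,236,0],110]])

```text
t: 26.45
position: [0.5138, -0.1813, 0.3265]
eef_rot: [3.141, 0.002, 0.0]
contact_force: [-0.2, 0.3, -1.4]
gripper_width: 0.742
```

```bash
python3 -c "
from h import *
to(.5342,-.2838,.135)"
```

```text
t 26.45 grasp [ 0.5135 -0.1814  0.1595] rot [3.1411e+00 1.9000e-03 1.0000e-04] F [-0.2  0.3 -1.4] w 69.0
shift [ 20.4 102.5  24.5] rv [0.0005 0.0019 0.0001]
```

Emit:
jog_arm(plan=[[[0,0,0],[6,32,0],110],[[0,0,0],[12,62,4],110],[[0,0,0],[17,86,12],110],[[0,0,0],[20,99,20],110],[[0,0,0],[20.4,102.5,24.5],110],[[0,0,0],[20.4,102.5,24.5],110],[[0,0,0],[20.4,102.5,24.5],110],[[0,0,0],[20.4,102.5,24.5],110]])

```text
t: 27.12
position: [0.5346, -0.2805, 0.304]
eef_rot: [3.141, 0.0, 0.002]
contact_force: [0.1, 0.5, -1.4]
gripper_width: 0.739
```

```bash
python3 - <<'E'
from h import *
to(.5342,-.2838,.06)
o=manip.get_obs(); P=o['position']; z=P[2]-.167
p,d=vision.read_camera('scene')
crop(p,160,190,280,310,5,'pics/p5.png',[circ("scene",P,.034,z-.0563),circ("scene",P,.034,z+.0117)])
E
```

```text
t 27.12 grasp [ 0.5345 -0.2807  0.137 ] rot [3.1406e+00 2.0000e-04 1.9000e-03] F [ 0.1  0.5 -1.4] w 68.8
shift [-0.3  3.2 77. ] rv [0.0009 0.0002 0.0019]
```

View pics/p5.png

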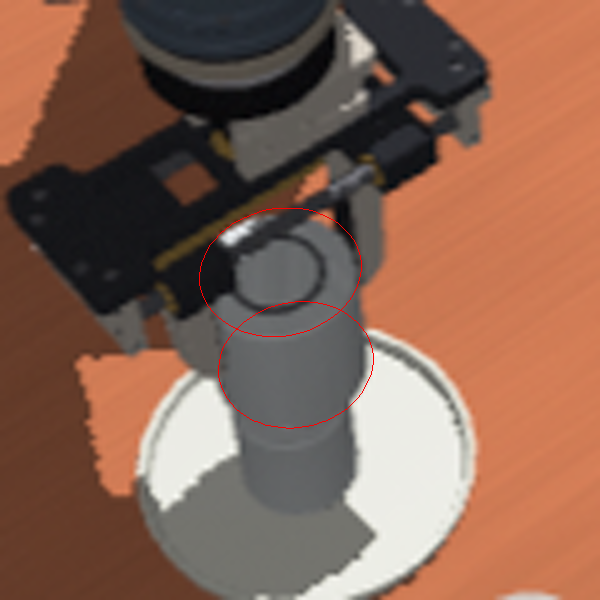

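Emit:
jog_arm(plan=[[[0,0,0],[-0.3,1.5,2],110],[[0,0,0],[-0.3,3.0,5],110],[[0,0,0],[-0.3,3.0,7],110],[[0,0,0],[-0.3,3.0,7],110],[[0,0,0],[-0.3,3.0,7],110]])

```text
t: 27.58
position: [0.5342, -0.2847, 0.2968]
eef_rot: [3.14, 0.0, 0.001]
contact_force: [-0.1, -0.3, -1.6]
gripper_width: 0.74
```

```bash
python3 - <<'E'
from h import *
to(.5342,-.2838,.06)
o=manip.get_obs(); P=o['position']; z=P[2]-.167; Q=[.5342,-.2838]
p,d=vision.read_camera('scene')
q=np.clip((p.astype(float)-70)*4,0,255).astype(np.uint8)
crop(q,190,210,250,305,7,'pics/p6.png',[circ("scene",P,.034,z-.0563),circ("scene",Q,.027,.059)])
E
```

```text
t 27.58 grasp [ 0.5341 -0.2849  0.1298] rot [3.1405e+00 3.0000e-04 8.0000e-04] F [-0.1 -0.3 -1.6] w 68.8
shift [ 0.  -1.  69.8] rv [0.0011 0.0003 0.0008]
```

View pics/p6.png

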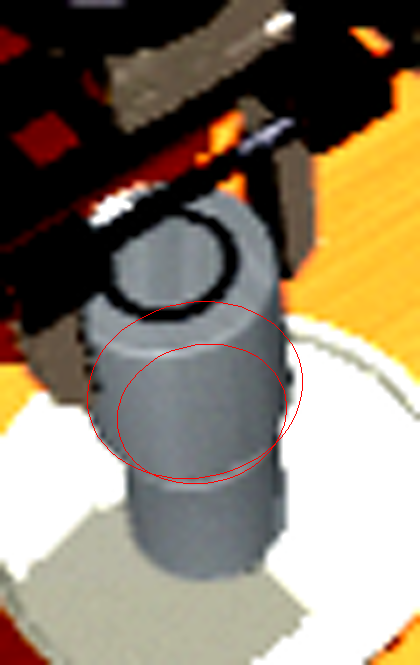

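The stretched crop shows the cup4 rim about 1 px left of the overlay, which is the same scene-camera bias seen on the earlier cups. Alignment is good, so I'll go on down.

Emit:
jog_arm(plan=[[[0,0,0],[0,-0.8,4],110],[[0,0,0],[0,-0.8,9],110],[[0,0,0],[0,-0.8,13],110],[[0,0,0],[0,-0.8,16],110],[[0,0,0],[0,-0.8,19],110],[[0,0,0],[0,-0.8,22],110],[[0,0,0],[0,-0.8,22],110]])

```text
t: 28.22
position: [0.5341, -0.284, 0.2742]
eef_rot: [3.141, 0.001, 0.001]
contact_force: [0.0, 0.7, -1.0]
gripper_width: 0.739
```

Emit:
jog_arm(plan=[[[0,0,0],[0,0,5],110],[[0,0,0],[0,0,13],110],[[0,0,0],[0,0,23],110],[[0,0,0],[0,0,33],110],[[0,0,0],[0,0,40],110],[[0,0,0],[0,0,44],110],[[0,0,0],[0,0,45],110],[[0,0,0],[0,0,45],110]])

```text
t: 28.88
position: [0.5342, -0.2841, 0.2296]
eef_rot: [3.141, 0.0, 0.001]
contact_force: [-0.3, 0.1, -1.7]
gripper_width: 0.74
```

Expected contact is at TCP z ≈ 0.226, so I'm creeping down.

Emit:
jog_arm(plan=[[[0,0,0],[0,0,1],110],[[0,0,0],[0,0,2],110],[[0,0,0],[0,0,2.5],110],[[0,0,0],[0,0,2.5],110]])

```text
t: 29.22
position: [0.5342, -0.2841, 0.2275]
eef_rot: [3.14, -0.0, 0.001]
contact_force: [-0.4, -0.9, -1.9]
gripper_width: 0.739
```

Emit:
jog_arm(plan=[[[0,0,0],[0,0,0.5],110],[[0,0,0],[0,0,1],110],[[0,0,0],[0,0,1],110]])

```text
t: 29.47
position: [0.5342, -0.2841, 0.2265]
eef_rot: [3.14, -0.0, 0.001]
contact_force: [0.5, 0.8, -1.2]
gripper_width: 0.74
```

Emit:
jog_arm(plan=[[[0,0,0],[0,0,0.4],110],[[0,0,0],[0,0,0.7],110],[[0,0,0],[0,0,0.7],110]])

```text
t: 29.72
position: [0.5343, -0.2842, 0.2264]
eef_rot: [3.14, -0.0, 0.001]
contact_force: [-2.4, 2.2, 6.1]
gripper_width: 0.741
```

Emit:
jog_arm(plan=[[[0,0,0],[0,0,0.4],110],[[0,0,0],[0,0,0.6],110],[[0,0,0],[0,0,0.6],110]])

```text
t: 29.97
position: [0.5343, -0.2842, 0.2263]
eef_rot: [3.14, -0.0, 0.001]
contact_force: [-4.6, 2.8, 11.7]
gripper_width: 0.739
```

Seated at the expected height. Releasing to about 88 mm and lifting.

Emit:
jog_arm(plan=[[[0,0,0],[0,0,-0.8],60],[[0,0,0],[0,0,-0.8],40],[[0,0,0],[0,0,-0.8],20],[[0,0,0],[0,0,-0.8],15],[[0,0,0],[0,0,-0.8],15],[[0,0,0],[0,0,-0.8],15],[[0,0,0],[0,0,-10],15],[[0,0,0],[0,0,-30],15]])

```text
t: 30.63
position: [0.5337, -0.2837, 0.2538]
eef_rot: [-3.141, 0.003, 0.001]
contact_force: [0.4, -0.3, -0.4]
gripper_width: 0.941
```

Emit:
jog_arm(plan=[[[0,0,0],[0,0,-25],15],[[0,0,0],[0,0,-55],15],[[0,0,0],[0,-25,-80],15],[[0,0,0],[0,-60,-90],15],[[0,0,0],[0,-95,-90],15],[[0,0,0],[0,-130,-90],15],[[0,0,0],[0,-160,-90],15],[[0,0,0],[0,-180,-90],15]])

```text
t: 31.3
position: [0.5337, -0.1015, 0.3458]
eef_rot: [3.14, -0.001, 0.002]
contact_force: [0.3, 0.4, 1.0]
gripper_width: 0.939
```

Emit:
jog_arm(plan=[[[0,0,0],[0,-30,0],15],[[0,0,0],[0,-60,0],15],[[0,0,0],[0,-80,0],15],[[0,0,0],[0,-80,0],15],[[0,0,0],[0,-80,0],15]])

```text
t: 31.72
position: [0.534, -0.0233, 0.3454]
eef_rot: [3.14, -0.001, 0.003]
contact_force: [0.5, -0.1, -0.6]
gripper_width: 0.942
```

```bash
python3 - <<'E'
from h import *
P=[.5343,-.284]
p,d=vision.read_camera('scene'); cv2.imwrite('pics/s7.png',p)
crop(p,160,210,270,310,6,'pics/d4.png',[circ('scene',P,.034,.071)])
p,d=vision.read_camera('top');crop(p,330,100,470,330,3,'pics/d4t.png',[circ('top',P,.034,.071)])
u,v=w2px('top',[*P,.071])[0]; K,D,o,M=cam('top')
for du,dv in((0,0),(8,0),(-8,0),(0,8),(0,-8)):
    uu,vv=int(u+du),int(v+dv); print((o+ray('top',uu,vv)[1]*d[vv,uu]).round(4))
s=manip.get_obs(); print(s['t'],s['position'],s['contact_force'])
E
```

```text
[ 0.5354 -0.2831  0.0708]
[ 0.5347 -0.2997  0.0721]
[ 0.535  -0.2651  0.0743]
[ 0.5179 -0.2814  0.072 ]
[ 0.5529 -0.2847  0.0704]
31.8167 [ 0.53406386 -0.0245746   0.34517942] [0.90153184 0.09102495 0.77744442]
```

View pics/s7.png

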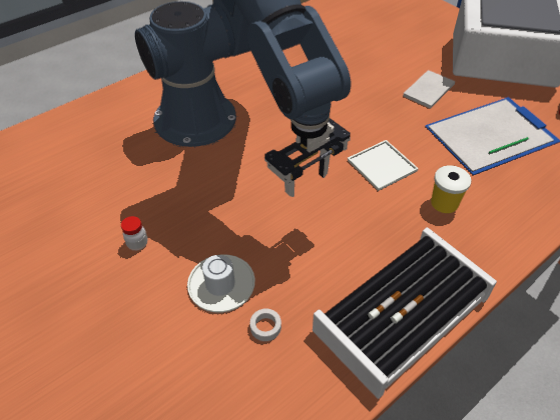

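View pics/d4.png

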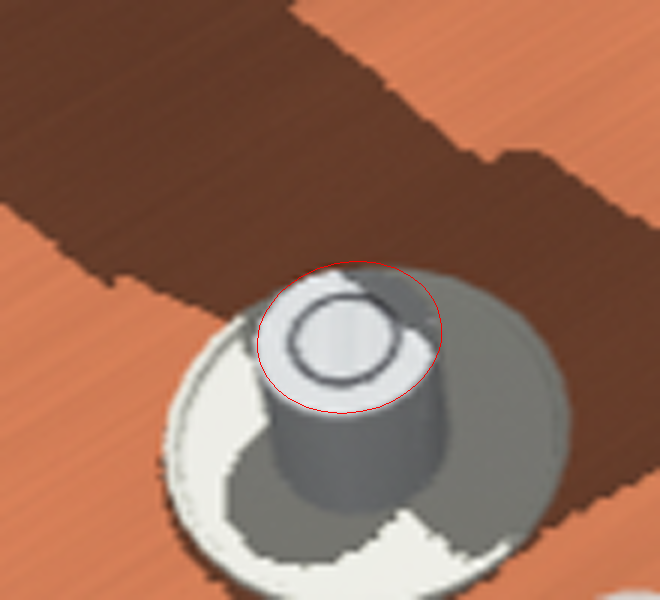

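View pics/d4t.png

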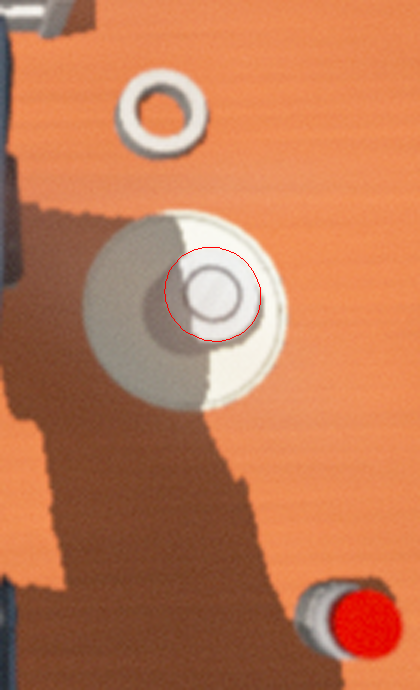

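The largest cup covers the other three: its top is at scene (218,266), with the depth reading 0.071 to 0.074 m against an expected 0.071. It looks flat, and the bystanders haven't moved. The robot is clear, so I'm handing in.

```bash
python3 -c "
from rig import manip
print(manip.sign_off())"
```

```text
the job is handed in; nothing more can be done
None
```

All four cups are nested upside down in the round dish, placed smallest to largest, and the job was handed in at about 32 s of the 106 s allowed.

- **Seating:** each cup touched the dish floor at the height I expected, with a contact force under 12 N. I released it only after that.
- **Final check:** the largest cup's top reads 71 to 74 mm above the counter in the depth image, where 71 mm was expected. It looks level in both views and stands within about 1 mm of where I aimed. The three inner cups can't be seen now, but I checked each one standing flat before covering it.
- **Bystanders:** the tray, sharps pot, tape and jar show no movement in the pictures, and the gripper was well clear at hand-in.
- **Disagreement:** the two cameras differ by a steady 1 mm in x and about 2.7 mm in y. I averaged them, which was well within the 4.5 mm of clearance between cups.

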